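Fit the tall adapter on the torque tester

ROBOT

A 6-joint arm with a two-finger parallel gripper is mounted at the origin on the work surface. World frame = base frame: x ahead of the robot, y to its left, z up, the work surface at z = 0. Lengths are in mm, angles in degrees, forces in N, time in s.
With the tool pointing down it reaches from about 200 to 875 mm from the base axis. Payload 3.4 kg.
Tool frame: the origin (TCP) lies on the centre line of the jaws, within the pads' length; the fingertips stand tip_extent ahead of it and the grasp point (between the pads) is the TCP (tip_extent is the distance from the TCP to the fingertips, in mm); z points along the fingers, y is the line along which they close (so a half turn about z gives the same grasp; the last joint's range is limited). The gripper opens to 94 mm and grips with 3 to 60 N. Pads are 16 mm wide; open, the fingers measure 119 mm over their backs; the gripper's body (75 mm by 177 mm) begins 78 mm behind the grasp point.
Start: joints at [-83.022, 15.808, 86.224, -0, 77.962, -6.933], TCP at [138.239, -558.17, 224.493] pointing down, gripper open.
Joint ranges: [-165.64, 165.64], [-43.16, 119.46], [12.63, 154.43], [-67.54, 247.53], [6.08, 155.33], [-154.97, 154.97]. Speed limits (degrees/s): [147.25, 147.25, 180, 180, 180, 180].

INTERFACE

Orientations are given as [roll, pitch, yaw] about the fixed x, y, z axes, in that order (R = Rz(yaw) Ry(pitch) Rx(roll)).
In Python, from rig import * gives the robot as it stands.
- The arm moves only by the tool move_arm, never from a script. Its argument "steps" is a list of rows, each an object with "delta_rot": the turn, a rotation vector about the tool's x, y, z in rad, a list of three; "xyz": the shift along the tool's x, y, z in mm, a list of three; "gripper": the finger opening in mm, from 0 to 94. A call has 1 to 5 rows; each row is the pose to reach, as a shift and turn from the pose commanded when the call began, along the tool's axes at that moment; what a row does not reach only later rows make up. A row lasts 1/8 s, in which the tool goes at most 62.5 mm and 10.7 degrees, less where a joint would pass 70% of its speed; a pose out of reach is approached as far as the arm can. A call with a gripper value outside its range is refused whole. The fingers move at their own pace and stop on an object; "grip_force" is the grip in N (left out, the last holds). Time passes only in rows, so rows that repeat a pose let the fingers close. It gives the time, the measured TCP pose, the force, the opening and the grip force at its end, in the units of the state.
- observe(): the state, without advancing time (a new reading comes with each control period).
- snapshot(name): name is "scene" or "top" or "wrist"; returns (picture, depth): 480x640x3 uint8, red, green, blue; 480x640 float32, mm along the optical axis (not along the pixel's ray), 0 where there is no reading.
- camera_model(name): a dict with "fx", "fy", "cx", "cy" (pixels), "D" ([k1, k2, p1, p2, k3] as OpenCV has them; the pictures are not rectified), "world_to_cam" (4x4, takes a point from world to camera coordinates); the wrist camera has in their place "T_tool_cam" (4x4, takes a point from camera to tool coordinates, whose origin is the TCP and whose axes are the flange's). Camera axes: x right, y down, z forward; pixel columns grow to the right and rows downward; lengths in mm; the calibration is good to about 2 mm. A picture is of the moment at which its call begins: read the wrist's pose just before it. camera_model takes no time and is no camera call.
- finish_job(): hands the job in; it is judged then, once.
Trained networks look in the newest picture that a camera, given by its name, has taken for a name from the list of things; names that differ only in an ending like _2 or _b are one class to them, and where a whole thing is asked for, a point or a joint stands for the part that bears it (a point fixed in the world has none). Each returns a list of dicts, best first, with "score" (0 to 1); they miss things now and then, are a little off and sometimes report something else, mostly with a low value. They report only what shows in the picture. A call takes as long as a camera call. They do not tell look-alikes from the thing itself.
- recognise(thing, camera): "at" ([x, y, z] in mm, in world coordinates, good to about 4 mm: the middle of the surface that is visible of it).
- landmark_of(thing, camera): "at" ([x, y, z] in mm, in world coordinates, good to about 4 mm: a listed point, or the origin of a listed thing).
The state is a dict: "time": time; "q": joint angles; "dq": joint speeds; "joint_efforts": joint torques, N m; "tool_pos": TCP position; "eef_rot": TCP orientation; "ft_force": force on the tool from outside, world axes, zero at the start; "ft_torque": the same for the moment, N m; "finger_gap": finger opening in mm; "grip_force": force on a finger pad.
Only numpy, scipy, OpenCV 4.12 (cv2) and the standard library are available. Lean on these libraries where they do the work, as an engineer would, in place of code of your own. Each camera call takes 0.05 s, during which the arm holds its last target. There are 200 camera calls.

TASK

Take the tall square-bodied steel adapter (not the short square one or the plain round socket) and push it straight down onto the square drive on top of the bench torque tester, until the drive's spring ball clicks into the dimple inside and the adapter sits upright and fully home on the flange. Then let go and leave it there.

Things in the scene. Friction and masses are not known exactly. Their poses are not given: they have to be found in the camera images.
- adapter_center (a point): Tall steel adapter standing on the bench, 75 mm tall, about 0.35 kg: square body 38 x 38 x 50 mm, round 32 mm top above (bystanders: square one 40 mm tall, round one 58 mm). Point: on its axis, 37.5 mm above its underside; z up, x, y square to its flats. Underside: square hole 21.5 mm wide, 36 deep, parallel to the flats, mouth flared to 29.5; dimples on all four walls, so any quarter turn fits.
- drive (a point): Foot of the square steel drive, on the round flange (64 mm wide) where the adapter comes to rest, 70 mm above the bench; z up, x, y square to its faces. Drive 19 mm square for 22 mm, then tapers over 12 mm to an 8 mm tip, which guides the adapter on from a few mm off. The tester under it is a fixed cream box 60 mm high, top display; from this point it spans x -115 to 45, y -65 to 65 mm.
- ball (a joint): Spring ball, 10 mm wide, on the drive's +x face, 16.5 mm above the flange. 0 = out (4 mm proud), up to 0.0045 m as pressed in. The adapter's mouth meets it about 15 mm from home and must be pushed past it with up to about 15 N (resting its weight on the ball does not do it); it springs out into the dimple, near 0 again, when the adapter is home.
There are look-alikes about, which are no part of the job. Leave any orange or turquoise look-alike of the part that bears adapter_center alone.

How it is judged:
By the outcome, as a careful person would: the job done as asked, in the order asked, and still so for the second after the job is handed in, with the robot touching nothing.
It also fails if it takes over 40 s, if anything falls off the work surface, if the arm or the gripper's body presses on something with over 40 N, if the wrist force passes 120 N, or if a joint passes its speed limit or range.

## Working session

There is one attempt and no reset: what is moved stays moved. The work goes in short steps, Python scripts to look and compute and a tool call to move; the robot and the scene stay as the last step left them, time stands still between calls to the robot, and variables do not carry over. Pictures are saved under pics/ and viewed, at most 10 in all, crops included, and the job is handed in when it is done.

Besides the shell and the picture viewer there is one more tool, called after ">>>" in YAML: its name, and indented under it one key for each argument. move_arm: Moves the arm, as the interface text tells. Its arguments: {"type":"object","properties":{"steps":{"type":"array"},"grip_force":{"type":"number"}},"required":["steps"]}

```bash
mkdir -p pics; ls
cat > h.py <<'E'
from rig import *
import numpy as np, cv2
def save(n,p): cv2.imwrite('pics/'+n,cv2.cvtColor(p,cv2.COLOR_RGB2BGR))
E
python3 - <<'E'
from h import *
s=observe(); print({k:np.round(s[k],2) for k in('time','tool_pos','eef_rot','finger_gap','ft_force')}, [k for k in s])
a,_=snapshot("scene"); b,_=snapshot("top")
save('s.png',a);save('t.png',b)
for c in("scene","top"):
  for t in("adapter_center","drive","ball"):
    try: print(c,t,[(np.round(d['at']),round(d['score'],2)) for d in landmark_of(t,c)])
    except Exception as e: print(c,t,e)
try: print(tip_extent)
except Exception as e: print(e)
print(camera_model("wrist"))
E
```

```text
pics
{'time': np.float64(0.0), 'tool_pos': array([ 138.15, -557.62,  223.61]), 'eef_rot': array([-1.799e+02, -1.000e-02,  1.391e+01]), 'finger_gap': np.float64(94.05), 'ft_force': array([-0.35, -0.15, -0.24])} ['time', 'q', 'dq', 'joint_efforts', 'tool_pos', 'eef_rot', 'ft_force', 'ft_torque', 'grip_force', 'finger_gap']
scene adapter_center [(array([678., 175.,  41.]), 0.93), (array([606.,  70.,  38.]), 0.91), (array([633., -18.,  40.]), 0.62)]
scene drive [(array([ 544., -170.,   68.]), 0.66)]
scene ball it knows: adapter_center, drive
top adapter_center [(array([673., 175.,  38.]), 0.91), (array([606.,  70.,  34.]), 0.81), (array([635., -19.,  41.]), 0.75)]
top drive [(array([ 546., -170.,   69.]), 0.56)]
top ball it knows: adapter_center, drive
19.0
{'fx': 331.28061301000344, 'fy': 331.28061301000344, 'cx': 321.112021486979, 'cy': 237.79018077016318, 'D': array([-0.05985146,  0.        ,  0.        ,  0.        ,  0.        ]), 'T_tool_cam': array([[-6.95624049e-05, -9.72371458e-01, -2.33438949e-01,
         6.84863913e+01],
       [ 9.99999856e-01, -1.91817548e-04,  5.01011141e-04,
         4.92283488e-01],
       [-5.31946621e-04, -2.33438880e-01,  9.72371331e-01,
        -1.60163939e+02],
       [ 0.00000000e+00,  0.00000000e+00,  0.00000000e+00,
         1.00000000e+00]])}
```

View pics/s.png

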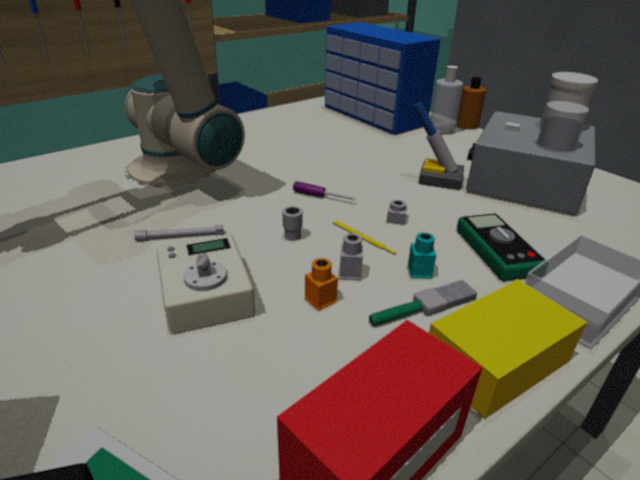

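View pics/t.png

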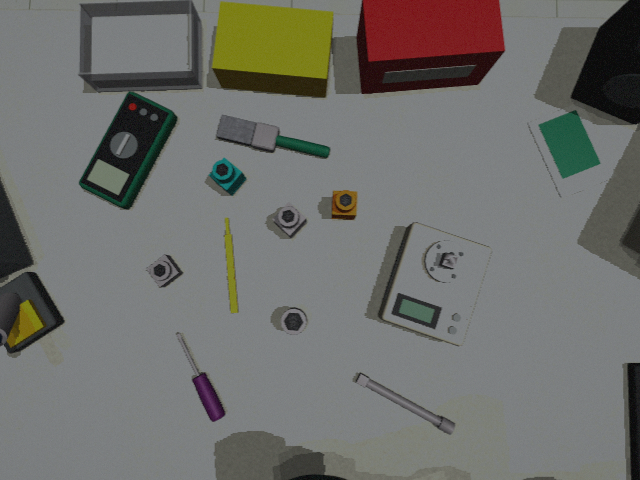

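The steel tall one is at scene px (351,257) / top px (289,217), so it is the network's (606,70). The tester's drive is at top px (447,261), with the display on its -x side. Next I measure the yaws from depth.

```bash
cat >> h.py <<'E'
def cloud(c,d):
    """world points (H,W,3) of a depth picture"""
    m=camera_model(c); K=np.array([[m['fx'],0,m['cx']],[0,m['fy'],m['cy']],[0,0,1]])
    H,W=d.shape; uv=np.stack(np.meshgrid(np.arange(W),np.arange(H)),-1).reshape(-1,1,2).astype(np.float32)
    n=cv2.undistortPoints(uv,K,m['D'])[:,0]
    P=np.c_[n,np.ones(len(n))]*d.reshape(-1,1)
    if c=='wrist':
        from scipy.spatial.transform import Rotation as R
        s=observe(); P=P@m['T_tool_cam'][:3,:3].T+m['T_tool_cam'][:3,3]
        P=P@R.from_euler('xyz',s['eef_rot'],degrees=True).as_matrix().T+s['tool_pos']
    else:
        T=np.linalg.inv(m['world_to_cam']); P=P@T[:3,:3].T+T[:3,3]
    P[d.ravel()<=0]=np.nan
    return P.reshape(H,W,3)
def rect(P,c,r,z0,z1):
    q=P.reshape(-1,3); k=(np.hypot(*(q[:,:2]-c).T)<r)&(q[:,2]>z0)&(q[:,2]<z1)
    q=q[k]; print(len(q),np.round(q.mean(0),1),'rect',np.round(np.hstack(cv2.minAreaRect(q[:,:2].astype(np.float32))),1)); return q
E
python3 - <<'E'
from h import *
_,d=snapshot("top"); P=cloud("top",d)
rect(P,(606,70),32,44,56); rect(P,(606,70),32,68,85); rect(P,(606,70),32,8,56)
rect(P,(520,-150),200,54,65); rect(P,(546,-170),50,66,76); rect(P,(546,-170),30,80,108)
E
```

```text
234 [601.2  65.1  49.5] rect [605.6  67.   38.1  37.9  47.9]
343 [605.3  67.   74.6] rect [605.4  67.2  31.2  30.2  45.8]
309 [599.2  63.7  44.1] rect [605.5  67.1  38.3  38.   48.2]
7375 [ 502.3 -158.3   59.4] rect [ 513.3 -104.7  253.3  186.1   77.1]
1169 [ 542.1 -172.    69.5] rect [ 542.4 -173.1   62.6   62.9   45.1]
213 [ 542.7 -171.    95.4] rect [ 544.2 -173.2   19.1   22.    73. ]
```

>>> move_arm:
  steps:
    - {"xyz": [62, 0, 0], "delta_rot": [0, 0, 0], "gripper": 94}
    - {"xyz": [121, -99, 0], "delta_rot": [0, 0, 0], "gripper": 94}
    - {"xyz": [242, -198, 0], "delta_rot": [0, 0, 0], "gripper": 94}
    - {"xyz": [363, -297, 0], "delta_rot": [0, 0, 0], "gripper": 94}
    - {"xyz": [605, -497, 0], "delta_rot": [0, 0, 0], "gripper": 94}

```text
time: 0.98
tool_pos: [322.0, -326.3, 224.7]
eef_rot: [180.0, -0.0, 13.9]
ft_force: [1.1, -0.4, -0.7]
finger_gap: 94.0
grip_force: 0.0
```

>>> move_arm:
  steps:
    - {"xyz": [74, -63, 0], "delta_rot": [0, 0, -0.15], "gripper": 62}
    - {"xyz": [148, -125, 0], "delta_rot": [0, 0, -0.3], "gripper": 62}
    - {"xyz": [222, -188, 0], "delta_rot": [0, 0, -0.45], "gripper": 62}
    - {"xyz": [296, -251, 0], "delta_rot": [0, 0, -0.595], "gripper": 62}
    - {"xyz": [370, -313, 0], "delta_rot": [0, 0, -0.595], "gripper": 62}

```text
time: 1.6
tool_pos: [505.2, -72.8, 224.8]
eef_rot: [179.9, -0.0, 48.1]
ft_force: [0.5, -0.6, 0.5]
finger_gap: 62.0
grip_force: 0.0
```

>>> move_arm:
  steps:
    - {"xyz": [0, 0, 0], "delta_rot": [0, 0, 0], "gripper": 62}

```text
time: 1.72
tool_pos: [506.1, -71.0, 224.3]
eef_rot: [-180.0, -0.1, 48.4]
ft_force: [-0.2, -0.2, -0.3]
finger_gap: 62.1
grip_force: 0.0
```

>>> move_arm:
  steps:
    - {"xyz": [57, -6, 0], "delta_rot": [0, 0, 0], "gripper": 62}
    - {"xyz": [113, -12, 0], "delta_rot": [0, 0, 0], "gripper": 62}
    - {"xyz": [169, -18, 0], "delta_rot": [0, 0, 0], "gripper": 62}
    - {"xyz": [169, -18, 0], "delta_rot": [0, 0, 0], "gripper": 62}
    - {"xyz": [169, -18, 0], "delta_rot": [0, 0, 0], "gripper": 62}

```text
time: 2.35
tool_pos: [603.0, 61.6, 224.1]
eef_rot: [-180.0, 0.1, 48.0]
ft_force: [-0.2, -0.1, 0.4]
finger_gap: 61.7
grip_force: 0.0
```

Run:
```python
from h import *
s=observe(); print(s['tool_pos'],s['eef_rot'])
p,d=snapshot("wrist"); save('w1.png',p); P=cloud("wrist",d)
rect(P,(605.5,67),32,40,56); rect(P,(605.5,67),32,68,85); rect(P,(605.5,67),34,8,56)
```

```text
[603.01063196  61.64683282 224.08785772] [-1.79979559e+02  1.17933839e-01  4.79708924e+01]
534 [613.5  73.6  49.7] rect [608.5  68.3  38.   38.1  48.3]
859 [608.8  68.9  75.2] rect [608.5  68.8  30.7  30.5  48.6]
637 [614.7  75.1  45.5] rect [608.5  68.4  37.9  38.1  48.1]
```

View pics/w1.png

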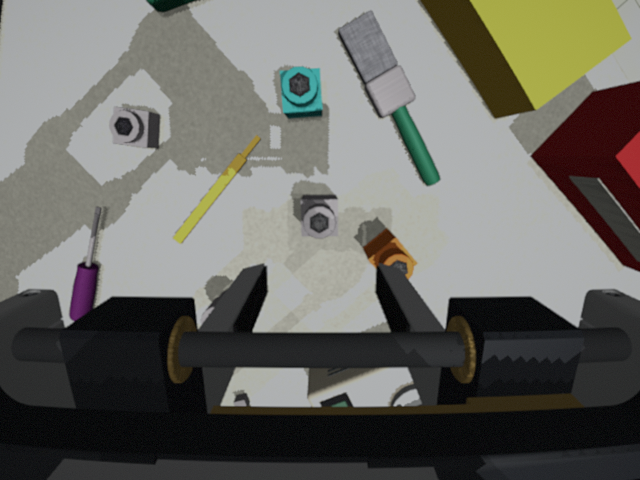

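The wrist view shows the plain-steel tall adapter at px (319,215), square to the jaws. The orange part sits clear on the right, at px (395,262). I'll descend and grip.

>>> move_arm:
  steps:
    - {"xyz": [7.5, -1, 50], "delta_rot": [0, 0, 0], "gripper": 62}
    - {"xyz": [7.5, -1, 100], "delta_rot": [0, 0, 0], "gripper": 62}
    - {"xyz": [7.5, -1, 150], "delta_rot": [0, 0, 0], "gripper": 62}
    - {"xyz": [7.5, -1, 180], "delta_rot": [0, 0, 0], "gripper": 62}
    - {"xyz": [7.5, -1, 194], "delta_rot": [0, 0, 0], "gripper": 62}

```text
time: 3.02
tool_pos: [606.4, 67.5, 29.1]
eef_rot: [-179.9, 0.1, 47.9]
ft_force: [0.8, -1.0, 0.3]
finger_gap: 62.0
grip_force: 0.0
```

>>> move_arm:
  steps:
    - {"xyz": [0, 0, 0], "delta_rot": [0, 0, 0], "gripper": 62}
    - {"xyz": [0, 0, 0], "delta_rot": [0, 0, 0], "gripper": 62}

```text
time: 3.28
tool_pos: [609.3, 68.8, 32.1]
eef_rot: [179.9, -0.1, 48.0]
ft_force: [0.7, -0.4, -0.1]
finger_gap: 61.9
grip_force: 0.0
```

>>> move_arm:
  steps:
    - {"xyz": [0, 0, 0], "delta_rot": [0, 0, 0], "gripper": 30}
    - {"xyz": [0, 0, 0], "delta_rot": [0, 0, 0], "gripper": 30}
    - {"xyz": [0, 0, 0], "delta_rot": [0, 0, 0], "gripper": 30}
    - {"xyz": [0, 0, 0], "delta_rot": [0, 0, 0], "gripper": 30}
    - {"xyz": [0, 0, 0], "delta_rot": [0, 0, 0], "gripper": 30}
  grip_force: 45

```text
time: 3.9
tool_pos: [608.0, 69.7, 31.0]
eef_rot: [-180.0, -0.0, 48.0]
ft_force: [-2.3, 1.4, 6.3]
finger_gap: 37.6
grip_force: 45.0
```

>>> move_arm:
  steps:
    - {"xyz": [0, 0, -20], "delta_rot": [0, 0, 0], "gripper": 30}
    - {"xyz": [0, 0, -70], "delta_rot": [0, 0, 0], "gripper": 30}
    - {"xyz": [0, 0, -120], "delta_rot": [0, 0, 0], "gripper": 30}
    - {"xyz": [0, 0, -170], "delta_rot": [0, 0, 0], "gripper": 30}
    - {"xyz": [0, 0, -170], "delta_rot": [0, 0, 0], "gripper": 30}

```text
time: 4.53
tool_pos: [610.8, 69.1, 203.9]
eef_rot: [179.6, -0.3, 48.0]
ft_force: [0.3, -0.2, -3.9]
finger_gap: 37.7
grip_force: 45.0
```

>>> move_arm:
  steps:
    - {"xyz": [-40, 20, 0], "delta_rot": [0, 0, -0.1], "gripper": 30}
    - {"xyz": [-89, 45, 0], "delta_rot": [0, 0, -0.2], "gripper": 30}
    - {"xyz": [-138, 70, 0], "delta_rot": [0, 0, -0.3], "gripper": 30}
    - {"xyz": [-187, 95, 0], "delta_rot": [0, 0, -0.4], "gripper": 30}
    - {"xyz": [-236, 120, 0], "delta_rot": [0, 0, -0.471], "gripper": 30}

```text
time: 5.15
tool_pos: [537.3, -187.5, 197.1]
eef_rot: [-179.7, -0.0, 75.1]
ft_force: [1.0, -0.2, -2.8]
finger_gap: 37.7
grip_force: 45.0
```

>>> move_arm:
  steps:
    - {"xyz": [0, 0, 0], "delta_rot": [0, 0, 0], "gripper": 30}
    - {"xyz": [0, 0, 0], "delta_rot": [0, 0, 0], "gripper": 30}

```text
time: 5.4
tool_pos: [538.2, -185.9, 198.1]
eef_rot: [-179.8, -0.1, 74.9]
ft_force: [0.3, 0.4, -4.1]
finger_gap: 37.8
grip_force: 45.0
```

>>> move_arm:
  steps:
    - {"xyz": [-30, 0, 0], "delta_rot": [0, 0, 0], "gripper": 30}
    - {"xyz": [-57, 1, 0], "delta_rot": [0, 0, 0], "gripper": 30}
    - {"xyz": [-57, 1, 0], "delta_rot": [0, 0, 0], "gripper": 30}
    - {"xyz": [-57, 1, 0], "delta_rot": [0, 0, 0], "gripper": 30}
    - {"xyz": [-57, 1, 0], "delta_rot": [0, 0, 0], "gripper": 30}

```text
time: 6.02
tool_pos: [525.8, -240.3, 200.1]
eef_rot: [-180.0, -0.0, 75.1]
ft_force: [0.1, 0.3, -3.3]
finger_gap: 37.7
grip_force: 45.0
```

Run:
```python
from h import *
S=[]
for i in range(6):
    p,d=snapshot("wrist"); s=observe(); S.append(np.r_[s['tool_pos'],s['eef_rot']%360])
print(np.round(S,1).tolist())
save('w2.png',p); P=cloud("wrist",d); c=(543,-172)
rect(P,c,42,66,76); rect(P,c,22,80,108); rect(P,c,22,101,110); rect(P,c,22,76,92)
b=P.reshape(-1,3); b=b[(abs(b[:,2]-60)<4)&(np.hypot(*(b[:,:2]-c).T)<160)]; print(cv2.minAreaRect(b[:,:2].astype(np.float32)))
```

```text
[[525.8, -240.5, 200.3, 180.0, 360.0, 75.1], [525.8, -240.7, 200.4, 180.0, 360.0, 75.1], [525.8, -240.9, 200.5, 180.0, 360.0, 75.0], [525.8, -241.1, 200.5, 180.0, 360.0, 75.0], [525.7, -241.3, 200.5, 180.0, 0.0, 75.0], [525.7, -241.4, 200.6, 180.0, 0.0, 75.0]]
3699 [ 544.8 -171.4   70. ] rect [ 544.8 -172.    62.4   62.7   11.7]
645 [ 545.9 -172.7   98. ] rect [ 546.9 -173.    19.2   22.8   72.2]
202 [ 545.  -172.5  103.4] rect [ 545.1 -172.3   11.2   11.4   74.8]
59 [ 553.1 -174.4   90.2] rect [ 546.9 -173.    19.    22.8   72.3]
((511.663818359375, -161.3868408203125), (128.2852783203125, 158.98760986328125), 72.15325927734375)
```

View pics/w2.png

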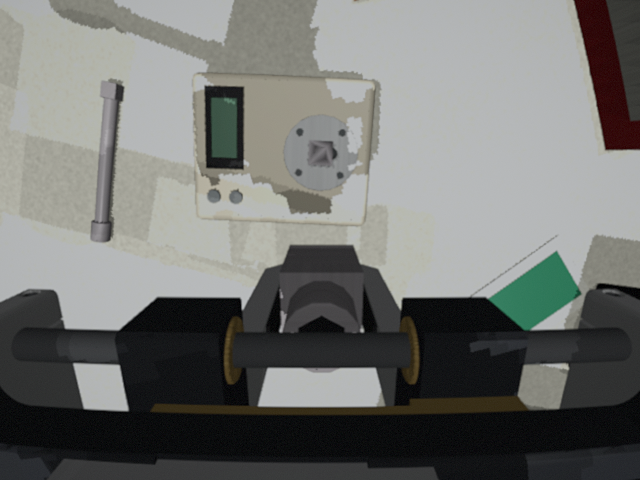

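The drive shows at px (321,152) and the adapter is held upright in the jaws. The drive's yaw is about 72.2°. Next I check the adapter's offset in the jaws.

Run:
```python
from h import *
from scipy.spatial.transform import Rotation as R
p,d=snapshot("wrist"); s=observe(); P=cloud("wrist",d).reshape(-1,3)
T=(P-s['tool_pos'])@R.from_euler('xyz',s['eef_rot'],degrees=True).as_matrix()
T=T[np.isfinite(T).all(1)]
k=(abs(T[:,0])<40)&(abs(T[:,1])<17.5)&(T[:,2]>-60)&(T[:,2]<40); q=T[k]
h,e=np.histogram(q[:,2],bins=np.arange(-60,41,2)); print([(e[i],h[i]) for i in range(len(h)) if h[i]>30])
for z0,z1 in((-48,-41),(-23,-15),(-14,30)):
    r=q[(q[:,2]>z0)&(q[:,2]<z1)]; print(len(r), r[:,2].mean() if len(r) else 0, np.round(r.min(0),1) if len(r) else '',np.round(r.max(0),1) if len(r) else '')
    if len(r)>5: print(np.round(np.hstack(cv2.minAreaRect(r[:,:2].astype(np.float32))),1))
```

```text
[(np.int64(-46), np.int64(998)), (np.int64(-44), np.int64(1017)), (np.int64(-42), np.int64(172)), (np.int64(-40), np.int64(143)), (np.int64(-38), np.int64(143)), (np.int64(-36), np.int64(147)), (np.int64(-34), np.int64(144)), (np.int64(-32), np.int64(128)), (np.int64(-30), np.int64(132)), (np.int64(-28), np.int64(120)), (np.int64(-26), np.int64(130)), (np.int64(-24), np.int64(115)), (np.int64(-22), np.int64(138)), (np.int64(-20), np.int64(1321)), (np.int64(-18), np.int64(193)), (np.int64(-16), np.int64(105)), (np.int64(-14), np.int64(106)), (np.int64(-12), np.int64(104)), (np.int64(-10), np.int64(86)), (np.int64(-8), np.int64(100)), (np.int64(-6), np.int64(82)), (np.int64(-4), np.int64(86)), (np.int64(-2), np.int64(83)), (np.int64(0), np.int64(70)), (np.int64(2), np.int64(79)), (np.int64(4), np.int64(90)), (np.int64(6), np.int64(60)), (np.int64(8), np.int64(73)), (np.int64(10), np.int64(62)), (np.int64(12), np.int64(72)), (np.int64(14), np.int64(59)), (np.int64(16), np.int64(70)), (np.int64(18), np.int64(54)), (np.int64(20), np.int64(49)), (np.int64(22), np.int64(67)), (np.int64(24), np.int64(46)), (np.int64(26), np.int64(46)), (np.int64(28), np.int64(56)), (np.int64(30), np.int64(54))]
2125 -43.89065271515961 [-17.3 -17.5 -47.9] [ 14.8  16.3 -41. ]
[ 0.9  0.8 29.8 34.3 53.3]
1760 -18.932491314610417 [-12.1 -17.5 -23. ] [ 18.2  17.5 -15. ]
[ 3.1 -0.  35.  30.3 89.8]
1600 5.24436324068519 [ 17.1 -17.5 -14. ] [18.4 17.5 29.9]
[17.7  0.   1.3 35.   0.1]
```

>>> move_arm:
  steps:
    - {"xyz": [40, 0.5, 0], "delta_rot": [0, 0, 0.03], "gripper": 30}
    - {"xyz": [73, 0.7, 0], "delta_rot": [0, 0, 0.049], "gripper": 30}
    - {"xyz": [73, 0.7, 0], "delta_rot": [0, 0, 0.049], "gripper": 30}
    - {"xyz": [73, 0.7, 20], "delta_rot": [0, 0, 0.049], "gripper": 30}
    - {"xyz": [73, 0.7, 50], "delta_rot": [0, 0, 0.049], "gripper": 30}

```text
time: 7.0
tool_pos: [546.1, -172.7, 151.1]
eef_rot: [179.8, 0.1, 72.2]
ft_force: [-0.7, 0.4, -4.2]
finger_gap: 37.7
grip_force: 45.0
```

>>> move_arm:
  steps:
    - {"xyz": [0, 0, 0], "delta_rot": [0, 0, 0], "gripper": 30}
    - {"xyz": [0, 0, 0], "delta_rot": [0, 0, 0], "gripper": 30}
    - {"xyz": [0, 0, 0], "delta_rot": [0, 0, 0], "gripper": 30}

```text
time: 7.38
tool_pos: [546.1, -172.1, 151.9]
eef_rot: [179.8, 0.0, 72.2]
ft_force: [0.2, 1.1, -3.8]
finger_gap: 37.7
grip_force: 45.0
```

Run:
```python
from h import *
for i in range(4):
    if i==3: p,d=snapshot("scene"); save('s2.png',cv2.resize(p[180:340,140:300],None,fx=3.5,fy=3.5,interpolation=cv2.INTER_CUBIC))
    s=observe(); print(np.round(s['tool_pos'],1),np.round(s['eef_rot'],1),np.round(s['ft_force'],1));
```

```text
[ 546.1 -172.1  151.9] [179.8   0.   72.2] [ 0.2  1.1 -3.8]
[ 546.1 -172.1  151.9] [179.8   0.   72.2] [ 0.2  1.1 -3.8]
[ 546.1 -172.1  151.9] [179.8   0.   72.2] [ 0.2  1.1 -3.8]
[ 546.  -172.   151.8] [179.9   0.   72.2] [-0.2  0.1 -3. ]
```

View pics/s2.png

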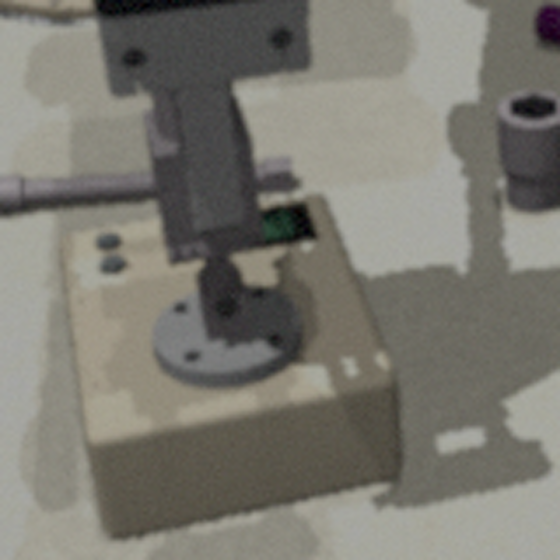

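The adapter (crop px 228,220) hangs just above the drive tip (px 222,262), in line with it. I'll lower it slowly while watching the force.

>>> move_arm:
  steps:
    - {"xyz": [0, 0, 6], "delta_rot": [0, 0, 0], "gripper": 30}
    - {"xyz": [0, 0, 12], "delta_rot": [0, 0, 0], "gripper": 30}
    - {"xyz": [0, 0, 18], "delta_rot": [0, 0, 0], "gripper": 30}
    - {"xyz": [0, 0, 21], "delta_rot": [0, 0, 0], "gripper": 30}
    - {"xyz": [0, 0, 21], "delta_rot": [0, 0, 0], "gripper": 30}

```text
time: 8.05
tool_pos: [545.0, -171.3, 129.0]
eef_rot: [-180.0, 0.0, 72.2]
ft_force: [0.6, 0.5, -3.5]
finger_gap: 37.6
grip_force: 45.0
```

>>> move_arm:
  steps:
    - {"xyz": [0, 0, 4], "delta_rot": [0, 0, 0], "gripper": 30}
    - {"xyz": [0, 0, 8], "delta_rot": [0, 0, 0], "gripper": 30}
    - {"xyz": [0, 0, 8], "delta_rot": [0, 0, 0], "gripper": 30}

```text
time: 8.43
tool_pos: [544.9, -171.3, 121.0]
eef_rot: [-179.9, -0.0, 72.2]
ft_force: [-0.9, 0.6, -2.9]
finger_gap: 37.8
grip_force: 45.0
```

>>> move_arm:
  steps:
    - {"xyz": [0, 0, 3], "delta_rot": [0, 0, 0], "gripper": 30}
    - {"xyz": [0, 0, 6], "delta_rot": [0, 0, 0], "gripper": 30}
    - {"xyz": [0, 0, 8], "delta_rot": [0, 0, 0], "gripper": 30}
    - {"xyz": [0, 0, 8], "delta_rot": [0, 0, 0], "gripper": 30}

```text
time: 8.93
tool_pos: [545.1, -171.4, 113.5]
eef_rot: [-180.0, 0.0, 72.2]
ft_force: [-0.5, 0.2, -2.8]
finger_gap: 38.0
grip_force: 45.0
```

>>> move_arm:
  steps:
    - {"xyz": [0, 0, 3], "delta_rot": [0, 0, 0], "gripper": 30}
    - {"xyz": [0, 0, 6], "delta_rot": [0, 0, 0], "gripper": 30}
    - {"xyz": [0, 0, 6], "delta_rot": [0, 0, 0], "gripper": 30}

```text
time: 9.3
tool_pos: [545.0, -171.4, 107.7]
eef_rot: [180.0, 0.0, 72.2]
ft_force: [-0.8, -0.2, -0.3]
finger_gap: 37.8
grip_force: 45.0
```

>>> move_arm:
  steps:
    - {"xyz": [0, 0, 2], "delta_rot": [0, 0, 0], "gripper": 30}
    - {"xyz": [0, 0, 4], "delta_rot": [0, 0, 0], "gripper": 30}
    - {"xyz": [0, 0, 4], "delta_rot": [0, 0, 0], "gripper": 30}

```text
time: 9.68
tool_pos: [545.0, -171.3, 102.5]
eef_rot: [-180.0, -0.0, 72.2]
ft_force: [-0.5, -0.4, -3.9]
finger_gap: 37.8
grip_force: 45.0
```

>>> move_arm:
  steps:
    - {"xyz": [0, 0, 1], "delta_rot": [0, 0, 0], "gripper": 30}
    - {"xyz": [0, 0, 2], "delta_rot": [0, 0, 0], "gripper": 30}
    - {"xyz": [0, 0, 2], "delta_rot": [0, 0, 0], "gripper": 30}

```text
time: 10.05
tool_pos: [545.0, -171.3, 101.1]
eef_rot: [-180.0, 0.0, 72.2]
ft_force: [-0.7, 0.5, -4.1]
finger_gap: 37.6
grip_force: 45.0
```

>>> move_arm:
  steps:
    - {"xyz": [0, 0, 1], "delta_rot": [0, 0, 0], "gripper": 30}
    - {"xyz": [0, 0, 2], "delta_rot": [0, 0, 0], "gripper": 30}
    - {"xyz": [0, 0, 2], "delta_rot": [0, 0, 0], "gripper": 30}

```text
time: 10.42
tool_pos: [545.0, -171.3, 101.0]
eef_rot: [180.0, 0.0, 72.2]
ft_force: [-4.7, 2.0, 6.3]
finger_gap: 38.1
grip_force: 45.0
```

>>> move_arm:
  steps:
    - {"xyz": [0, 0, 1], "delta_rot": [0, 0, 0], "gripper": 30}
    - {"xyz": [0, 0, 2], "delta_rot": [0, 0, 0], "gripper": 30}
    - {"xyz": [0, 0, 2], "delta_rot": [0, 0, 0], "gripper": 30}

```text
time: 10.8
tool_pos: [545.0, -171.3, 100.9]
eef_rot: [179.9, 0.0, 72.2]
ft_force: [-5.9, 2.0, 18.0]
finger_gap: 38.1
grip_force: 45.0
```

Run:
```python
from h import *
p,d=snapshot("scene"); save('s3.png',cv2.resize(p[180:340,140:300],None,fx=3.5,fy=3.5,interpolation=cv2.INTER_CUBIC))
```

```text
(no output)
```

View pics/s3.png

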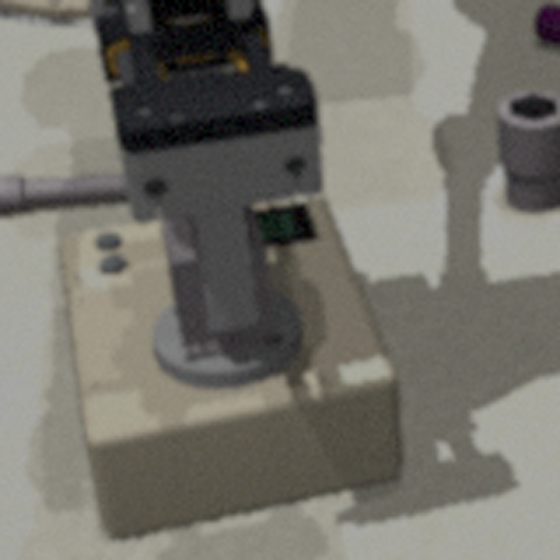

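The adapter is down on the flange (crop px 225,340), and z has stalled at 101 mm with 20 N of push. I'll ease off, open and retreat.

>>> move_arm:
  steps:
    - {"xyz": [0, 0, -3], "delta_rot": [0, 0, 0], "gripper": 30}
    - {"xyz": [0, 0, -3], "delta_rot": [0, 0, 0], "gripper": 64}
    - {"xyz": [0, 0, -3], "delta_rot": [0, 0, 0], "gripper": 64}
    - {"xyz": [0, 0, -3], "delta_rot": [0, 0, 0], "gripper": 64}
    - {"xyz": [0, 0, -3], "delta_rot": [0, 0, 0], "gripper": 64}

```text
time: 11.48
tool_pos: [545.5, -171.5, 100.4]
eef_rot: [180.0, 0.0, 72.2]
ft_force: [-0.2, -0.0, -0.7]
finger_gap: 64.0
grip_force: 0.0
```

>>> move_arm:
  steps:
    - {"xyz": [0, 0, -10], "delta_rot": [0, 0, 0], "gripper": 64}
    - {"xyz": [0, 0, -50], "delta_rot": [0, 0, 0], "gripper": 64}
    - {"xyz": [0, 0, -100], "delta_rot": [0, 0, 0], "gripper": 64}
    - {"xyz": [-50, 0, -110], "delta_rot": [0, 0, 0], "gripper": 64}
    - {"xyz": [-80, 0, -110], "delta_rot": [0, 0, 0], "gripper": 64}

```text
time: 12.1
tool_pos: [521.3, -249.4, 213.1]
eef_rot: [179.7, 0.1, 72.2]
ft_force: [0.3, -0.6, -0.6]
finger_gap: 64.0
grip_force: 0.0
```

>>> move_arm:
  steps:
    - {"xyz": [0, 0, 0], "delta_rot": [0, 0, 0], "gripper": 64}
    - {"xyz": [0, 0, 0], "delta_rot": [0, 0, 0], "gripper": 64}
    - {"xyz": [0, 0, 0], "delta_rot": [0, 0, 0], "gripper": 64}

```text
time: 12.48
tool_pos: [520.9, -246.5, 210.4]
eef_rot: [-180.0, -0.0, 72.2]
ft_force: [0.1, -0.8, -0.1]
finger_gap: 64.1
grip_force: 0.0
```

Run:
```python
from h import *
p,d=snapshot("wrist"); P=cloud("wrist",d); c=(545,-172)
rect(P,c,30,138,152); rect(P,c,35,113,126); rect(P,c,50,66,74)
p,d=snapshot("scene"); save('s4.png',cv2.resize(p[180:340,140:300],None,fx=3.5,fy=3.5,interpolation=cv2.INTER_CUBIC))
```

```text
1812 [ 545.9 -173.2  145.1] rect [ 545.8 -173.1   30.3   30.5   73.2]
906 [ 545.3 -174.7  119.9] rect [ 546.1 -173.1   37.4   38.1   72.6]
1425 [ 542.3 -172.3   69.8] rect [ 544.9 -171.7   62.9   62.5   63.3]
```

View pics/s4.png

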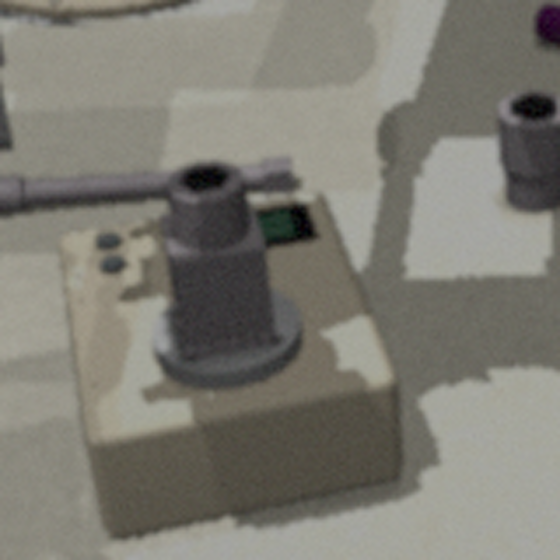

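The adapter stands upright on the flange (crop px 215,270). Its top is at z 145 and its shoulder at 120, so it is fully home.

```bash
python3 -c "
from rig import *
print(finish_job())"
```

```text
the job is handed in; nothing more can be done
None
```

The tall steel adapter is upright and fully home on the tester's flange (top at 145 mm, as expected), released and handed in at about 12.6 s; I never saw the ball click itself, only inferred it from that height.

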